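# Touch off a block at three points and pin its bore

### The job

Take the touch-off pin from its wooden stand and find the aluminium block on the magnetic plate by feel: rest the pin's shank lightly (a few newtons, for half a second) against the block's long front side near its right end, then against the same side near its left end, then against the middle of its right end face, always below the block's top edge and clear of the plate. Then stand the pin in the block's bore, right down on the plate, and let go. Never press the pin on the block or plate with more than 25 N, and leave the other loose things on the bench where they are.

Things in the scene. Friction and masses are not known exactly. Their poses are not given: they have to be found in the camera images.
- plate: dark steel magnetic holding plate with brass strips, fixed, 90 (x) x 130 (y) x 12 mm (z); origin at the centre of its underside, z up, x away from the robot, y to the left as the robot sees it (its yaw varies up to 0.3 rad). An aluminium block is held immovably on it (see the next two entries).
- block_nominal (a point): centre of the plate's top, where the block's centre should be. Block: 50 (x) x 90 (y) x 30 mm, top 42 mm above the bench. It was put on by eye: its centre is up to 8 mm off this point in x and in y, and it is turned up to 0.08 rad either way against the plate. This point does not show that offset; find it by touch. Front side: long side facing the robot (-x); right end: -y.
- bore_nominal (a point): on the plate's top, where the block's bore would be if the block lay true; the real bore is off with the block. The bore is round, upright, right through the block, 15 mm in diameter, with a 2 mm chamfer at its mouth; its axis is 25 mm behind the block's front side and 30 mm from its right end face.
- pin: loose steel touch-off pin, 80 g, upright; origin at the centre of its foot, z up. Round shank 12 mm in diameter from 4 to 50 mm above the foot (below 4 mm it tapers to 7 mm), then a dark square head 16 x 16 mm, 28 mm tall (50 to 78 mm above the foot), sides along the pin's x and y.
- pin_head (a point): centre of the pin's square head, 64 mm above its foot: the place to grip
- pin_tip (a point): centre of the pin's foot (lower end)
- stand: fixed wooden stand 50 x 50 x 30 mm with a 15 mm hole, 25 mm deep, in which the pin stands at the start with its foot 5 mm above the bench; origin at the centre of its underside
- vee_block: bystander: loose steel vee block, 50 x 50 x 35 mm, origin at the centre of its underside
- hard_disc: bystander: loose round steel reference disc, 60 mm across, 12 mm high, origin at the centre of its underside
- nut: bystander: loose hex nut, 19 x 22 x 10 mm, origin at the centre of its underside
- bolt: bystander: loose hex bolt standing on its head, 44 mm high, origin at the centre of its underside
There are look-alikes about, which are no part of the job. Of the things like the pin, leave any that is orange; of the rest the larger one is meant.

How it is judged (in metres and radians):
On the way, in this order (a step that is already met when the one before it is completed fails the run):
1. pin rests lightly (1 to 10 N for 0.3 s) on the front side, 12 mm or more right of the plate's middle, its foot at least 3 mm above the plate and 4 mm below the block's top (contact force between pin and plate between 1 and 10 N and x of pin_tip in the frame of plate between -0.06 and -0.016 m and y of pin_tip in the frame of plate between -0.06 and -0.012 m and z of pin_tip in the frame of plate between 0.015 and 0.038 m), for 0.3 s.
2. the same on the front side, at least 12 mm to the left of the plate's middle (contact force between pin and plate between 1 and 10 N and x of pin_tip in the frame of plate between -0.06 and -0.016 m and y of pin_tip in the frame of plate between 0.012 and 0.06 m and z of pin_tip in the frame of plate between 0.015 and 0.038 m), for 0.3 s.
3. the same on the right end face, within 24 mm of the plate's long middle line (contact force between pin and plate between 1 and 10 N and x of pin_tip in the frame of plate between -0.024 and 0.024 m and y of pin_tip in the frame of plate between -0.07 and -0.04 m and z of pin_tip in the frame of plate between 0.015 and 0.038 m), for 0.3 s.
At the end, for the whole second after the job is handed in: the pin stands in the block's bore, upright (within 0.12 rad), its foot within 4 mm of the plate's top, released and at rest (x of pin_tip in the frame of plate between -0.014 and 0.014 m and y of pin_tip in the frame of plate between -0.03 and 0 m and z of pin_tip in the frame of plate below 0.016 m and angle between pin's own z axis and vertical below 0.12 rad and linear speed of pin below 0.01 m/s); the robot touches nothing.
It fails at once if the pin is pressed on the block or plate with more than 25 N (contact force between pin and plate above 25 N).
It fails at once if a bystander is moved by more than 15 mm (distance of any of vee_block, hard_disc, nut, bolt from where it was at the start of the episode above 0.015 m).
It also fails if it takes over 72 s, if anything falls off the work surface, if the arm or the gripper's body presses on something with over 40 N, if the wrist force passes 120 N, or if a joint passes its speed limit or range.

### The arm

A 6-joint arm with a two-finger parallel gripper is mounted at the origin on a cart in front of the work surface, level with it; the furniture and walls round the work are solid. World frame = base frame: x ahead of the robot, y to its left, z up, the work surface at z = 0. Lengths are in mm, angles in rad, forces in N, time in s.
With the tool pointing down it reaches from about 350 to 725 mm from the base axis. Payload 4.3 kg.
Tool frame: the origin (TCP) lies at the centre of the arm's flange, where the gripper is bolted on; the fingertips stand 173 mm ahead of it and the grasp point (between the pads) lies 155 mm ahead of it; z points along the fingers, y is the line along which they close (so a half turn about z gives the same grasp; the last joint's range is limited). The gripper opens to 85 mm and grips with 20 to 120 N. Pads are 22 mm wide; open, the fingers measure 114 mm over their backs; the gripper's body (76 mm by 85 mm) begins 54 mm behind the grasp point. The pads swing forward as they close: fully open they stand 13 mm farther back than shut.
Start: joints at [-1.25, 0.377, 0.081, 1.274, 0, 1.46], TCP at [240.129, -522.481, 404.729] pointing down, gripper open.
Joint ranges: [-2.72, 2.72], [-0.84, 1.66], [-1.02, 1.22], [-1.77, 2.12], [-1.37, 1.28], [-3.14, 3.14]. Speed limits (rad/s): [2.57, 2.57, 3.14, 3.14, 3.14, 3.14].

### API

Orientations are given as a unit quaternion [x, y, z, w].
In Python, from workcell import * gives the robot as it stands.
- The arm moves only by the tool carry_out, never from a script. Its argument "targets" is text: rows parted by semicolons, each of 5 numbers parted by spaces: the shift along the world's x, y, z in m, then the turn about the world's z in rad, then the opening in per cent of the stroke, from 0 (shut) to 100 (fully open). In form: tx ty tz turn grip; .... A call has 1 to 12 rows; each row shifts and turns the commanded pose from where the row before left it; what a row does not reach is not made up. A row lasts 1/10 s, in which the tool goes at most 50 mm and 8.59 degrees, less where a joint would pass 70% of its speed; a pose out of reach is approached as far as the arm can. A call with a gripper value outside its range is refused whole. The fingers move at their own pace and stop on an object; "newtons" is the grip in N (left out, the last holds). Time passes only in rows, so rows that do not move let the fingers close. It gives the time, the measured TCP pose, the force, the opening and the grip force at its end, in the units of the state.
- get_obs(): the state, without advancing time (a new reading comes with each control period).
- capture(name): name is "side" or "top"; returns (picture, depth): 400x640x3 uint8, red, green, blue; 400x640 float32, mm along the optical axis (not along the pixel's ray), 0 where there is no reading.
- get_calibration(name): a dict with "vfov" (degrees; the focal length in pixels is half the picture's height over the tangent of half this angle, whatever the lens; pixels are square), "cx", "cy" (the principal point, pixels), "R" (3x3) and "t" (3): a world point X has camera coordinates R X + t. Camera axes: x right, y down, z forward; pixel columns grow to the right and rows downward; lengths in mm; the calibration is good to about 2 mm. A picture is of the moment at which its call begins. get_calibration takes no time and is no camera call.
- finish_job(): hands the job in; it is judged then, once.
The state is a dict: "time_s": time; "joints": joint angles; "qd": joint speeds; "effort": joint torques, N m; "tool_pos": TCP position; "orientation": TCP orientation; "ft_force": force on the tool from outside, world axes, zero at the start; "ft_torque": the same for the moment, N m; "gripper_width": opening from 0.0 (shut) to 1.0 (fully open); "grip_force": force on a finger pad.
Only numpy, scipy, OpenCV 4.12 (cv2) and the standard library are available. Lean on these libraries where they do the work, as an engineer would, in place of code of your own. Each camera call takes 0.05 s, during which the arm holds its last target. There are 200 camera calls.

## Working session

There is one attempt and no reset: what is moved stays moved. The work goes in short steps, Python scripts to look and compute and a tool call to move; the robot and the scene stay as the last step left them, time stands still between calls to the robot, and variables do not carry over. Pictures are saved under pics/ and viewed, at most 10 in all, crops included, and the job is handed in when it is done.

Besides the shell and the picture viewer there is one more tool, called after "Call:" as a command line: name --argument value ..., lists and objects as JSON in quotes. carry_out: Moves the arm, as the interface text tells. Its arguments: {"type":"object","properties":{"targets":{"type":"string"},"newtons":{"type":"number"}},"required":["targets"]}

```bash
mkdir -p pics; ls; python3 - <<'E'
from workcell import *
import cv2,numpy as np
for n in("side","top"):
    p,d=capture(n); cv2.imwrite(f"pics/{n}0.png",p[:,:,::-1]); np.save(f"pics/{n}0.npy",d)
    c=get_calibration(n); print(n,c)
print(get_obs())
E
```

```text
pics
side {'vfov': 52.61171695946795, 'cx': 317.5229098914987, 'cy': 196.03266398647708, 'R': array([[-0.92125173, -0.38850946,  0.01885848],
       [-0.19613414,  0.42212069, -0.88506809],
       [ 0.33589677, -0.8190693 , -0.46507939]]), 't': array([568.22841437, 108.89946569, 789.59941645])}
top {'vfov': 48.89825281917097, 'cx': 317.8882352648904, 'cy': 213.51417383691435, 'R': array([[-0.0056032 , -0.99993699, -0.00972763],
       [-0.99816982,  0.00617852, -0.06015669],
       [ 0.060213  ,  0.00937276, -0.99814155]]), 't': array([ 144.23092863,  556.15820565, 1001.83383975])}
{'time_s': 0.1, 'joints': array([-1.25031518e+00,  3.77987467e-01,  7.98186238e-02,  1.27440030e+00,
       -9.94285003e-07,  1.46050019e+00]), 'qd': array([ 3.04944383e-04, -8.59473029e-04,  2.52917187e-03, -7.20069394e-04,
        7.04020508e-04,  8.49938286e-07]), 'effort': array([-4.86666238e-05, -4.64693856e+01,  2.70582086e+01,  1.20911773e-02,
       -2.07413236e-04,  2.40072644e-06]), 'tool_pos': array([ 240.03351781, -522.22209067,  403.87837916]), 'orientation': array([ 9.76893021e-01,  2.13727023e-01, -9.34780118e-05, -8.81466894e-04]), 'ft_force': array([ 0.39037751,  0.71217738, -0.09781874]), 'ft_torque': array([0.00334551, 0.0055762 , 0.03980132]), 'grip_force': 0.0, 'gripper_width': 0.9989751090105747}
```

View pics/side0.png

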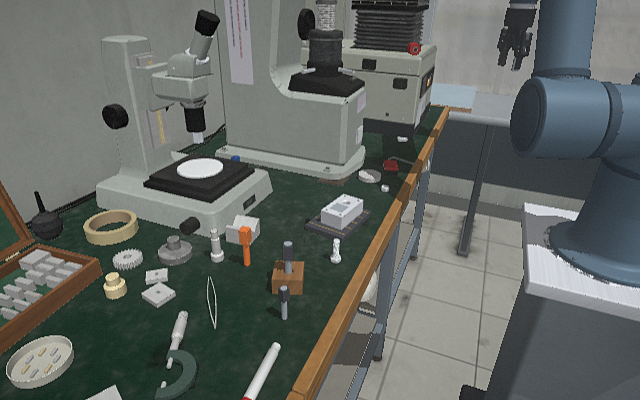

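View pics/top0.png

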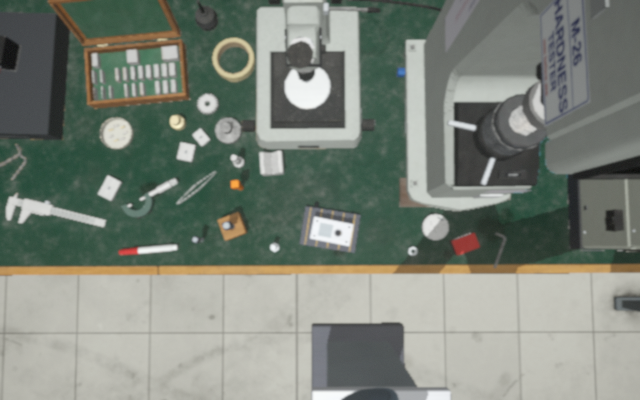

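```bash
cat > h.py <<'E'
import numpy as np,cv2
from workcell import *
def cal(n):
    c=get_calibration(n); f=200/np.tan(np.radians(c["vfov"]/2)); return c,f
def ray(n,u,v,z):
    c,f=cal(n); R=np.array(c["R"]);t=np.array(c["t"])
    d=R.T@np.array([(u-c["cx"])/f,(v-c["cy"])/f,1]);o=-R.T@t
    return o+d*(z-o[2])/d[2]
def proj(n,X):
    c,f=cal(n); p=c["R"]@np.array(X)+c["t"]; return c["cx"]+f*p[0]/p[2],c["cy"]+f*p[1]/p[2]
E
python3 - <<'E'
from h import *
t=cv2.imread("pics/top0.png"); s=cv2.imread("pics/side0.png")
a=cv2.resize(t[195:265,180:380],None,fx=4,fy=4,interpolation=cv2.INTER_CUBIC)
b=cv2.resize(s[180:330,220:420],None,fx=4,fy=4,interpolation=cv2.INTER_CUBIC)[:600]
cv2.imwrite("pics/a.png",a);cv2.imwrite("pics/b.png",b)
for n,u,v,z in[("top",231,225,30),("top",229,225,83),("side",288,243,83),("top",331,229,42),("top",338,232,42),("top",275,247,44),("top",195,240,60),("top",236,184,80),("top",413,251,10),("top",435,227,12),("top",300,268,0),("top",271,162,35)]:
    print(n,u,v,ray(n,u,v,z).round(1))
E
```

```text
top 231 225 [531.1 339.9  30. ]
top 229 225 [529.3 333.2  83. ]
side 288 243 [526.8 339.5  83. ]
top 331 229 [520.3 111.3  42. ]
top 338 232 [513.5  95.6  42. ]
top 275 247 [480.6 237.6  44. ]
top 195 240 [497.3 413.5  60. ]
top 236 184 [619.  319.1  80. ]
top 413 251 [469.1 -78.9  10. ]
top 435 227 [ 524.3 -130.4   12. ]
top 300 268 [430.6 183.7   0. ]
top 271 162 [675.1 247.8  35. ]
```

View pics/a.png

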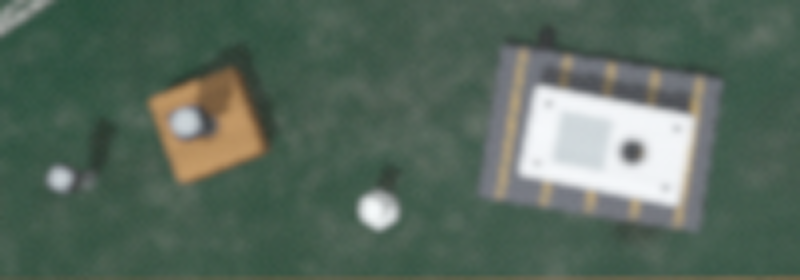

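View pics/b.png

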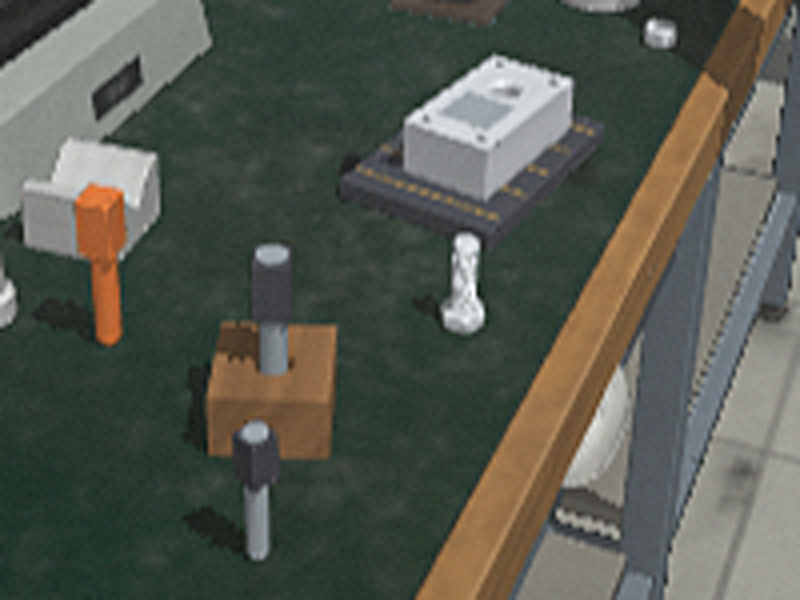

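Pictures show: the steel pin's head top at side (288,243) and top (227,225.6), in the stand at top (232,226); the small decoy at top (195,240); the plate and block centred at top (330,229).

```bash
python3 - <<'E'
from h import *
def crop(pts,z): return np.array([ray("top",180+(u+.5)/4-.5,195+(v+.5)/4-.5,z)[:2] for u,v in pts])
def rep(n,P):
    e1=P[1]-P[0];e2=P[2]-P[1];e3=P[2]-P[3];e4=P[3]-P[0]
    print(n,"c",P.mean(0).round(1),"sizes",[round(np.linalg.norm(e),1) for e in(e1,e2,e3,e4)],"angles",[round(np.degrees(np.arctan2(e[1],e[0])),1) for e in(e1,e2,e3,e4)])
rep("stand",crop([(150,100),(237,67),(268,150),(182,184)],30))
rep("plate",crop([(503,45),(720,77),(698,230),(482,197)],12))
rep("block",crop([(536,84),(696,115),(677,207),(519,177)],42))
print("bore",crop([(632,151)],42))
print("head top",crop([(187,122)],83), ray("side",220+272/4,180+253/4,83))
print("head mid side", ray("side",288,250.8,69), "bolt",crop([(378,205)],44))
# two-view triangulation of head top
A=[];b=[]
for n,u,v in(("top",226.4,225.1),("side",288,243.2)):
    c,f=cal(n);R=c["R"];t=c["t"]
    for k,q in((0,(u-c["cx"])/f),(1,(v-c["cy"])/f)):
        A.append(R[k]-q*R[2]);b.append(q*t[2]-t[k])
print(np.linalg.lstsq(np.array(A),np.array(b),rcond=None)[0])
E
```

```text
stand c [529.  337.7] sizes [np.float64(53.2), np.float64(50.9), np.float64(52.7), np.float64(51.6)] angles [np.float64(-69.5), np.float64(-159.3), np.float64(-68.7), np.float64(-158.8)]
plate c [521.4 113.5] sizes [np.float64(127.7), np.float64(89.7), np.float64(126.6), np.float64(89.2)] angles [np.float64(-98.8), np.float64(171.2), np.float64(-99.0), np.float64(171.9)]
block c [515.7 110.6] sizes [np.float64(92.0), np.float64(52.9), np.float64(90.5), np.float64(53.3)] angles [np.float64(-101.3), np.float64(167.8), np.float64(-101.1), np.float64(169.4)]
bore [[512.64662049  96.46206561]]
head top [[529.04670129 338.94967318]] [526.47085808 340.16621602  83.        ]
head mid side [526.19928621 341.18043646  69.        ] bolt [[483.10129162 239.52731307]]
[528.25348709 338.76463557  81.85857117]
```

Call:
carry_out --targets "0.016 0.047 0 0.13 100; 0.016 0.047 0 0.13 100; 0.016 0.047 0 0.13 100; 0.016 0.047 0 0.13 100; 0.016 0.047 0 0.13 100; 0.016 0.047 0 0.13 100; 0.016 0.047 0 0.13 100; 0.016 0.047 0 0.13 100; 0.016 0.047 0 0.13 100; 0.016 0.047 0 0.13 100; 0.016 0.047 0 0.13 100; 0.016 0.047 0 0.08 100" --newtons 100

```text
time_s: 1.3
tool_pos: [432.1, 43.7, 404.6]
orientation: [0.563, 0.826, -0.0, 0.0]
ft_force: [1.3, -1.5, 0.3]
gripper_width: 1.001
grip_force: 0.0
```

Call:
carry_out --targets "0.0137 0.0421 0 0 100; 0.0137 0.0421 0 0 100; 0.0137 0.0421 0 0 100; 0.0137 0.0421 0 0 100; 0.0137 0.0421 0 0 100; 0.0137 0.0421 0 0 100; 0.0137 0.0421 0 0 100; 0 0 -0.04 0 100; 0 0 -0.04 0 100; 0 0 0 0 100; 0 0 0 0 100"

```text
time_s: 2.4
tool_pos: [527.4, 335.8, 324.2]
orientation: [0.565, 0.825, -0.001, -0.001]
ft_force: [0.5, -0.1, 0.3]
gripper_width: 0.998
grip_force: 0.0
```

Call:
carry_out --targets "0.0005 0.0015 -0.04 0 100; 0.0005 0.001 -0.035 0 100; 0 0 -0.025 0 100; 0 0 0 0 100; 0 0 0 0 100"

```text
time_s: 2.9
tool_pos: [530.1, 338.9, 227.3]
orientation: [0.565, 0.825, 0.001, 0.001]
ft_force: [0.5, 0.0, 1.0]
gripper_width: 0.999
grip_force: 0.0
```

```bash
python3 - <<'E'
from h import *
p,d=capture("side"); cv2.imwrite("pics/c.png",cv2.resize(p[170:320,190:390,::-1],None,fx=4,fy=4,interpolation=cv2.INTER_CUBIC)); print(get_obs()["tool_pos"])
E
```

```text
[530.50654421 339.21156468 227.98538966]
```

View pics/c.png

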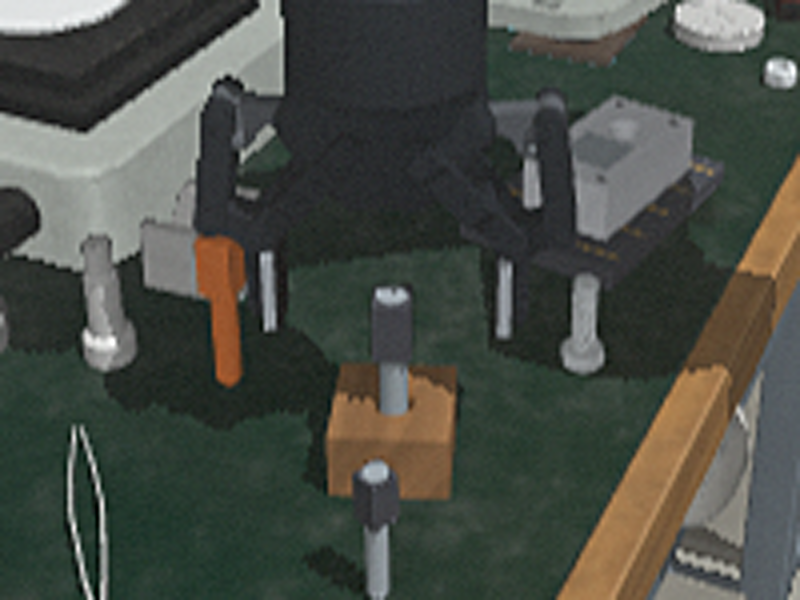

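The open pads (crop columns 268 and 504) straddle the head (391), with about a 2 mm offset to correct.

Call:
carry_out --targets "-0.002 -0.0005 -0.004 0 100; 0 0 0 0 60; 0 0 0 0 30; 0 0 0 0 10; 0 0 0 0 0; 0 0 0 0 0; 0 0 0 0 0; 0 0 0 0 0" --newtons 100

```text
time_s: 3.75
tool_pos: [527.1, 338.3, 221.0]
orientation: [0.565, 0.825, 0.0, 0.0]
ft_force: [-0.5, -0.7, 3.3]
gripper_width: 0.169
grip_force: 97.3
```

Call:
carry_out --targets "0 0 0.02 0 0; 0 0 0.04 0 0; 0 0 0.01 0 0; -0.01 -0.0415 0 -0.1 0; -0.01 -0.0415 0 -0.1 0; -0.01 -0.0415 0 -0.1 0; -0.01 -0.0415 0 -0.1 0; -0.01 -0.0415 0 -0.1 0; -0.01 -0.0415 0 -0.06 0; 0 0 0 0 0; 0 0 0 0 0" --newtons 120

```text
time_s: 4.85
tool_pos: [466.7, 88.5, 290.4]
orientation: [0.772, 0.636, -0.0, -0.0]
ft_force: [0.9, 1.1, -1.1]
gripper_width: 0.164
grip_force: 118.3
```

```bash
python3 - <<'E'
from h import *
p,d=capture("side"); q,_=capture("top")
a=cv2.resize(p[150:280,240:400,::-1],None,fx=4,fy=4,interpolation=cv2.INTER_CUBIC)
cv2.imwrite("pics/d.png",a); o=get_obs(); print(o["tool_pos"],o["ft_force"],o["ft_torque"],o["gripper_width"])
x,y,z=o["tool_pos"]
for h in(216,166): print(h,(np.array(proj("side",(x,y,z-h)))-(240,150))*4)
E
```

```text
[467.25118043  89.80165331 290.53285526] [-0.33118593 -0.16517294 -1.40283004] [0.03277393 0.02677518 0.0044874 ] 0.16987187237275758
216 [511.40511217 163.27536243]
166 [519.02063837  74.81920879]
```

View pics/d.png

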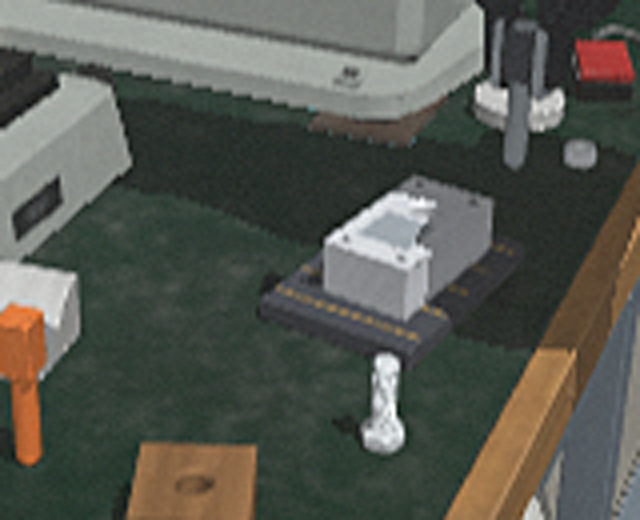

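The pin hangs upright, with its foot at crop (514,165) against the predicted (511,163). The grasp is good.

Call:
carry_out --targets "0 0 -0.03 0 0; 0 0 -0.0185 0 0; 0.004 -0.0008 0 0 0; 0.003 -0.0006 0 0 0; 0 0 0 0 0; 0 0 0 0 0"

```text
time_s: 5.55
tool_pos: [475.0, 88.1, 243.3]
orientation: [0.771, 0.637, 0.001, 0.001]
ft_force: [0.0, -0.7, -1.6]
gripper_width: 0.168
grip_force: 118.3
```

Call:
carry_out --targets "0.001 -0.0002 0 0 0; 0 0 0 0 0; 0 0 0 0 0"

```text
time_s: 5.85
tool_pos: [475.1, 87.6, 242.5]
orientation: [0.771, 0.637, 0.0, 0.0]
ft_force: [0.2, -0.7, -1.6]
gripper_width: 0.169
grip_force: 118.3
```

Call:
carry_out --targets "0.001 -0.0002 0 0 0; 0 0 0 0 0; 0 0 0 0 0"

```text
time_s: 6.15
tool_pos: [476.0, 87.4, 242.2]
orientation: [0.771, 0.637, -0.0, 0.0]
ft_force: [0.2, 0.2, -0.6]
gripper_width: 0.166
grip_force: 118.3
```

Call:
carry_out --targets "0.0005 -0.0001 0 0 0; 0 0 0 0 0; 0 0 0 0 0"

```text
time_s: 6.45
tool_pos: [476.5, 87.3, 242.2]
orientation: [0.771, 0.637, 0.0, 0.0]
ft_force: [-0.0, 0.2, -1.3]
gripper_width: 0.168
grip_force: 118.3
```

Call:
carry_out --targets "0.0005 -0.0001 0 0 0; 0 0 0 0 0; 0 0 0 0 0"

```text
time_s: 6.75
tool_pos: [477.0, 87.2, 242.2]
orientation: [0.771, 0.637, 0.0, 0.0]
ft_force: [-0.0, -0.5, -1.1]
gripper_width: 0.173
grip_force: 118.3
```

Call:
carry_out --targets "0.0005 -0.0001 0 0 0; 0 0 0 0 0; 0 0 0 0 0"

```text
time_s: 7.05
tool_pos: [477.5, 87.1, 242.2]
orientation: [0.771, 0.637, 0.0, 0.0]
ft_force: [-0.3, 0.3, -0.8]
gripper_width: 0.165
grip_force: 118.3
```

Call:
carry_out --targets "0.0005 -0.0001 0 0 0; 0 0 0 0 0; 0 0 0 0 0"

```text
time_s: 7.35
tool_pos: [477.8, 87.0, 242.1]
orientation: [0.771, 0.637, -0.0, -0.0]
ft_force: [-0.6, 0.8, -0.9]
gripper_width: 0.173
grip_force: 118.4
```

Call:
carry_out --targets "0.0005 -0.0001 0 0 0; 0 0 0 0 0; 0 0 0 0 0"

```text
time_s: 7.65
tool_pos: [478.1, 87.0, 242.1]
orientation: [0.771, 0.637, -0.0, -0.0]
ft_force: [-3.2, 0.4, 1.9]
gripper_width: 0.168
grip_force: 118.6
```

Call:
carry_out --targets "0.0005 -0.0001 0 0 0; 0 0 0 0 0; 0 0 0 0 0"

```text
time_s: 7.95
tool_pos: [478.3, 86.9, 242.0]
orientation: [0.771, 0.637, -0.001, -0.001]
ft_force: [-5.2, 1.1, 3.6]
gripper_width: 0.17
grip_force: 118.8
```

Call:
carry_out --targets "0 0 0 0 0; 0 0 0 0 0; 0 0 0 0 0; 0 0 0 0 0; 0 0 0 0 0"

```text
time_s: 8.45
tool_pos: [478.3, 86.9, 242.0]
orientation: [0.771, 0.637, -0.001, -0.001]
ft_force: [-4.8, 0.6, 3.0]
gripper_width: 0.171
grip_force: 118.8
```

Call:
carry_out --targets "-0.01 0.002 0 0 0; 0.004 0.02 0 0 0; 0.004 0.02 0 0 0; 0.0035 0.019 0 0 0; 0 0 0 0 0; 0.003 -0.0006 0 0 0; 0.003 -0.0006 0 0 0; 0 0 0 0 0; 0 0 0 0 0"

```text
time_s: 9.35
tool_pos: [486.6, 146.0, 242.2]
orientation: [0.771, 0.636, -0.0, 0.0]
ft_force: [-0.1, -0.8, -0.3]
gripper_width: 0.166
grip_force: 118.3
```

Call:
carry_out --targets "0.0005 -0.0001 0 0 0; 0 0 0 0 0; 0 0 0 0 0"

```text
time_s: 9.65
tool_pos: [487.0, 146.4, 242.2]
orientation: [0.771, 0.637, -0.0, 0.0]
ft_force: [0.1, -0.8, -0.7]
gripper_width: 0.168
grip_force: 118.3
```

Call:
carry_out --targets "0.0005 -0.0001 0 0 0; 0 0 0 0 0; 0 0 0 0 0"

```text
time_s: 9.95
tool_pos: [487.6, 146.4, 242.3]
orientation: [0.771, 0.637, 0.0, 0.0]
ft_force: [-0.7, -0.5, -1.0]
gripper_width: 0.17
grip_force: 118.3
```

Call:
carry_out --targets "0.0005 -0.0001 0 0 0; 0 0 0 0 0; 0 0 0 0 0"

```text
time_s: 10.25
tool_pos: [488.1, 146.3, 242.2]
orientation: [0.771, 0.637, 0.0, 0.0]
ft_force: [0.2, -0.2, -1.6]
gripper_width: 0.169
grip_force: 118.3
```

Call:
carry_out --targets "0.0005 -0.0001 0 0 0; 0 0 0 0 0; 0 0 0 0 0"

```text
time_s: 10.55
tool_pos: [488.5, 146.2, 242.2]
orientation: [0.771, 0.637, 0.0, 0.0]
ft_force: [0.2, -0.0, -1.4]
gripper_width: 0.169
grip_force: 118.3
```

Call:
carry_out --targets "0.0005 -0.0001 0 0 0; 0 0 0 0 0; 0 0 0 0 0"

```text
time_s: 10.85
tool_pos: [489.0, 146.1, 242.2]
orientation: [0.771, 0.637, 0.0, 0.0]
ft_force: [-0.6, 0.4, -1.0]
gripper_width: 0.172
grip_force: 118.3
```

Call:
carry_out --targets "0.0005 -0.0001 0 0 0; 0 0 0 0 0; 0 0 0 0 0"

```text
time_s: 11.15
tool_pos: [489.5, 146.0, 242.2]
orientation: [0.771, 0.637, -0.0, 0.0]
ft_force: [0.5, 0.5, -0.8]
gripper_width: 0.17
grip_force: 118.3
```

Call:
carry_out --targets "0.0005 -0.0001 0 0 0; 0 0 0 0 0; 0 0 0 0 0"

```text
time_s: 11.45
tool_pos: [489.8, 145.9, 242.2]
orientation: [0.771, 0.637, -0.0, -0.0]
ft_force: [-1.1, 0.1, -0.5]
gripper_width: 0.166
grip_force: 118.3
```

Call:
carry_out --targets "0.0005 -0.0001 0 0 0; 0 0 0 0 0; 0 0 0 0 0"

```text
time_s: 11.75
tool_pos: [490.1, 145.9, 242.1]
orientation: [0.771, 0.637, -0.0, -0.0]
ft_force: [-3.7, 0.9, 1.6]
gripper_width: 0.167
grip_force: 118.6
```

Call:
carry_out --targets "0.0003 -0.0001 0 0 0; 0 0 0 0 0; 0 0 0 0 0; 0 0 0 0 0; 0 0 0 0 0; 0 0 0 0 0"

```text
time_s: 12.35
tool_pos: [490.2, 145.8, 242.0]
orientation: [0.771, 0.637, -0.0, -0.001]
ft_force: [-4.9, 1.4, 2.9]
gripper_width: 0.17
grip_force: 118.8
```

Call:
carry_out --targets "-0.0147 0.003 0 0 0; -0.005 -0.0245 0 0 0; -0.005 -0.0245 0 0 0; -0.005 -0.0245 0 0 0; -0.005 -0.0245 0 0 0; 0 0 0 0 0; 0.0235 -0.0048 0 0 0; 0.0235 -0.0048 0 0 0; 0 0 0 0 0; 0.002 0.0098 0 0 0; 0 0 0 0 0; 0 0 0 0 0"

```text
time_s: 13.55
tool_pos: [504.5, 51.7, 242.1]
orientation: [0.771, 0.637, -0.0, -0.0]
ft_force: [-0.4, -0.3, -0.8]
gripper_width: 0.169
grip_force: 118.2
```

Call:
carry_out --targets "0.0006 0.003 0 0 0; 0.0002 0.001 0 0 0; 0 0 0 0 0; 0 0 0 0 0"

```text
time_s: 13.95
tool_pos: [505.8, 54.9, 242.3]
orientation: [0.771, 0.637, 0.0, 0.0]
ft_force: [-0.8, 0.2, -1.3]
gripper_width: 0.172
grip_force: 118.2
```

Call:
carry_out --targets "0.0001 0.0005 0 0 0; 0 0 0 0 0; 0 0 0 0 0"

```text
time_s: 14.25
tool_pos: [506.0, 55.3, 242.2]
orientation: [0.771, 0.637, 0.0, 0.0]
ft_force: [1.0, 0.3, -1.1]
gripper_width: 0.169
grip_force: 118.2
```

Call:
carry_out --targets "0.0001 0.0005 0 0 0; 0 0 0 0 0; 0 0 0 0 0"

```text
time_s: 14.55
tool_pos: [506.1, 55.9, 242.2]
orientation: [0.771, 0.637, 0.0, 0.0]
ft_force: [1.3, -0.4, 0.1]
gripper_width: 0.17
grip_force: 118.2
```

Call:
carry_out --targets "0.0001 0.0005 0 0 0; 0 0 0 0 0; 0 0 0 0 0"

```text
time_s: 14.85
tool_pos: [506.2, 56.5, 242.2]
orientation: [0.771, 0.637, 0.0, 0.0]
ft_force: [-0.0, -0.3, -1.7]
gripper_width: 0.167
grip_force: 118.2
```

Call:
carry_out --targets "0.0001 0.0005 0 0 0; 0 0 0 0 0; 0 0 0 0 0"

```text
time_s: 15.15
tool_pos: [506.3, 56.9, 242.2]
orientation: [0.771, 0.637, 0.0, 0.0]
ft_force: [0.8, -0.8, -1.4]
gripper_width: 0.169
grip_force: 118.2
```

Call:
carry_out --targets "0.0001 0.0005 0 0 0; 0 0 0 0 0; 0 0 0 0 0"

```text
time_s: 15.45
tool_pos: [506.4, 57.4, 242.2]
orientation: [0.771, 0.637, 0.0, 0.0]
ft_force: [-0.4, -0.3, -1.3]
gripper_width: 0.169
grip_force: 118.2
```

Call:
carry_out --targets "0.0001 0.0005 0 0 0; 0 0 0 0 0; 0 0 0 0 0"

```text
time_s: 15.75
tool_pos: [506.5, 58.0, 242.2]
orientation: [0.771, 0.637, 0.0, 0.0]
ft_force: [0.0, -0.1, -0.2]
gripper_width: 0.166
grip_force: 118.2
```

Call:
carry_out --targets "0.0001 0.0005 0 0 0; 0 0 0 0 0; 0 0 0 0 0"

```text
time_s: 16.05
tool_pos: [506.6, 58.4, 242.2]
orientation: [0.771, 0.637, 0.0, 0.0]
ft_force: [-1.2, -0.5, -0.2]
gripper_width: 0.173
grip_force: 118.2
```

Call:
carry_out --targets "0.0001 0.0005 0 0 0; 0 0 0 0 0; 0 0 0 0 0"

```text
time_s: 16.35
tool_pos: [506.7, 58.9, 242.2]
orientation: [0.771, 0.637, 0.0, 0.0]
ft_force: [-0.3, -0.4, -0.6]
gripper_width: 0.17
grip_force: 118.2
```

Call:
carry_out --targets "0.0001 0.0005 0 0 0; 0 0 0 0 0; 0 0 0 0 0"

```text
time_s: 16.65
tool_pos: [506.8, 59.4, 242.2]
orientation: [0.771, 0.637, -0.0, 0.0]
ft_force: [-0.4, -0.6, -1.7]
gripper_width: 0.169
grip_force: 118.3
```

Call:
carry_out --targets "0.0001 0.0005 0 0 0; 0 0 0 0 0; 0 0 0 0 0"

```text
time_s: 16.95
tool_pos: [506.9, 59.7, 242.2]
orientation: [0.771, 0.637, -0.0, 0.0]
ft_force: [-0.2, -1.9, -0.6]
gripper_width: 0.167
grip_force: 118.4
```

Call:
carry_out --targets "0.0001 0.0005 0 0 0; 0 0 0 0 0; 0 0 0 0 0"

```text
time_s: 17.25
tool_pos: [506.9, 60.1, 242.2]
orientation: [0.771, 0.637, -0.001, 0.001]
ft_force: [0.1, -5.2, 0.9]
gripper_width: 0.161
grip_force: 118.5
```

Call:
carry_out --targets "0.0001 0.0005 0 0 0; 0 0 0 0 0; 0 0 0 0 0"

```text
time_s: 17.55
tool_pos: [507.0, 60.3, 242.3]
orientation: [0.771, 0.637, -0.001, 0.001]
ft_force: [-0.3, -6.8, 1.6]
gripper_width: 0.173
grip_force: 118.5
```

Call:
carry_out --targets "0 0 0 0 0; 0 0 0 0 0; 0 0 0 0 0; -0.001 -0.0049 0 0 0; 0 0 0.03 0 0; 0 0 0 0 0; 0.0025 0.02 0 0 0; 0.0025 0.0195 0 0 0; 0 0 0 0 0; 0 0 0 0 0; 0 0 0 0 0"

```text
time_s: 18.65
tool_pos: [511.0, 95.2, 271.9]
orientation: [0.771, 0.637, -0.0, -0.0]
ft_force: [0.3, -0.8, -0.9]
gripper_width: 0.165
grip_force: 118.3
```

```bash
python3 - <<'E'
from h import *
p,d=capture("side")
a=cv2.resize(p[150:270,290:410,::-1],None,fx=5,fy=5,interpolation=cv2.INTER_CUBIC)
cv2.imwrite("pics/e.png",a); o=get_obs(); print(o["tool_pos"],o["ft_force"])
x,y,z=o["tool_pos"]
print((np.array(proj("side",(x,y,z-216)))-(290,150))*5,(np.array(proj("side",(511.2,95.4,42)))-(290,150))*5)
E
```

```text
[510.98134797  95.07546601 271.93576771] [ 0.53280476  0.06833137 -1.22028999]
[282.96074856 228.52338622] [280.5196911  257.64488745]
```

View pics/e.png

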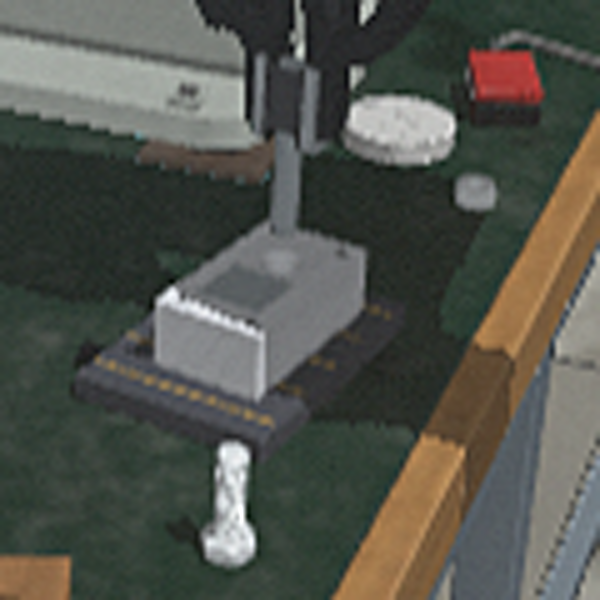

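The foot (286,233) is just above the bore (281,262). Both sit about 5 px below their predictions, so they agree with each other.

Call:
carry_out --targets "0.0002 0.0003 -0.01 0 0; 0 0 -0.003 0 0; 0 0 -0.001 0 0; 0 0 0 0 0; 0 0 0 0 0"

```text
time_s: 19.2
tool_pos: [511.4, 95.8, 258.2]
orientation: [0.771, 0.637, 0.0, 0.0]
ft_force: [0.2, -0.3, -0.4]
gripper_width: 0.167
grip_force: 118.3
```

Call:
carry_out --targets "0 0 -0.001 0 0; 0 0 0 0 0; 0 0 0 0 0"

```text
time_s: 19.5
tool_pos: [511.4, 95.9, 257.3]
orientation: [0.771, 0.637, 0.0, 0.0]
ft_force: [0.3, -0.5, -0.8]
gripper_width: 0.166
grip_force: 118.3
```

Call:
carry_out --targets "0 0 -0.001 0 0; 0 0 0 0 0; 0 0 0 0 0"

```text
time_s: 19.8
tool_pos: [511.3, 95.8, 256.2]
orientation: [0.771, 0.637, -0.0, 0.0]
ft_force: [0.3, -0.8, -1.8]
gripper_width: 0.169
grip_force: 118.3
```

Call:
carry_out --targets "0 0 -0.001 0 0; 0 0 0 0 0; 0 0 0 0 0"

```text
time_s: 20.1
tool_pos: [511.3, 95.8, 255.2]
orientation: [0.771, 0.637, -0.0, 0.0]
ft_force: [-0.7, 0.4, -1.1]
gripper_width: 0.168
grip_force: 118.3
```

Call:
carry_out --targets "-0.0001 -0.0004 -0.001 0 0; 0 0 -0.001 0 0; 0 0 0 0 0; 0 0 0 0 0"

```text
time_s: 20.5
tool_pos: [511.2, 95.4, 253.2]
orientation: [0.771, 0.637, -0.0, 0.0]
ft_force: [-0.7, -0.4, -0.6]
gripper_width: 0.173
grip_force: 118.3
```

Call:
carry_out --targets "0 0 -0.001 0 0; 0 0 -0.001 0 0; 0 0 0 0 0; 0 0 0 0 0"

```text
time_s: 20.9
tool_pos: [511.2, 95.4, 251.2]
orientation: [0.771, 0.637, -0.0, -0.0]
ft_force: [-0.2, 0.0, -1.6]
gripper_width: 0.165
grip_force: 118.3
```

Call:
carry_out --targets "0 0 -0.001 0 0; 0 0 -0.001 0 0; 0 0 0 0 0; 0 0 0 0 0"

```text
time_s: 21.3
tool_pos: [511.2, 95.4, 249.2]
orientation: [0.771, 0.637, -0.0, 0.0]
ft_force: [-0.6, -0.5, -1.9]
gripper_width: 0.167
grip_force: 118.3
```

Call:
carry_out --targets "0 0 -0.0015 0 0; 0 0 -0.0015 0 0; 0 0 -0.0015 0 0; 0 0 -0.0015 0 0; 0 0 0 0 0; 0 0 0 0 0"

```text
time_s: 21.9
tool_pos: [511.2, 95.4, 243.2]
orientation: [0.771, 0.637, -0.0, -0.0]
ft_force: [0.4, -0.0, -0.5]
gripper_width: 0.167
grip_force: 118.3
```

Call:
carry_out --targets "0 0 -0.0015 0 0; 0 0 -0.0015 0 0; 0 0 -0.0015 0 0; 0 0 -0.0015 0 0; 0 0 0 0 0; 0 0 0 0 0"

```text
time_s: 22.5
tool_pos: [511.2, 95.4, 237.2]
orientation: [0.771, 0.637, -0.0, -0.0]
ft_force: [-0.3, 0.7, -0.4]
gripper_width: 0.165
grip_force: 118.3
```

Foot is near 21 mm; the plate is at 12 mm.

Call:
carry_out --targets "0 0 -0.0015 0 0; 0 0 -0.0015 0 0; 0 0 -0.001 0 0; 0 0 0 0 0; 0 0 0 0 0"

```text
time_s: 23.0
tool_pos: [511.2, 95.4, 233.2]
orientation: [0.771, 0.637, -0.0, 0.0]
ft_force: [-0.0, -1.0, -0.9]
gripper_width: 0.171
grip_force: 118.3
```

Call:
carry_out --targets "0 0 -0.001 0 0; 0 0 0 0 0; 0 0 0 0 0"

```text
time_s: 23.3
tool_pos: [511.2, 95.4, 232.2]
orientation: [0.771, 0.637, 0.0, 0.0]
ft_force: [-0.7, -0.4, -1.9]
gripper_width: 0.168
grip_force: 118.3
```

Call:
carry_out --targets "0 0 -0.0007 0 0; 0 0 0 0 0; 0 0 0 0 0"

```text
time_s: 23.6
tool_pos: [511.2, 95.4, 231.5]
orientation: [0.771, 0.637, 0.0, 0.0]
ft_force: [-0.0, -0.1, -0.2]
gripper_width: 0.163
grip_force: 118.3
```

Call:
carry_out --targets "0 0 -0.0007 0 0; 0 0 0 0 0; 0 0 0 0 0"

```text
time_s: 23.9
tool_pos: [511.2, 95.4, 230.8]
orientation: [0.771, 0.637, -0.0, 0.0]
ft_force: [-0.7, -0.1, -1.1]
gripper_width: 0.171
grip_force: 118.3
```

Call:
carry_out --targets "0 0 -0.0007 0 0; 0 0 0 0 0; 0 0 0 0 0"

```text
time_s: 24.2
tool_pos: [511.2, 95.4, 230.1]
orientation: [0.771, 0.637, -0.0, 0.0]
ft_force: [-0.1, 0.5, -0.9]
gripper_width: 0.167
grip_force: 118.3
```

Call:
carry_out --targets "0 0 -0.0005 0 0; 0 0 0 0 0; 0 0 0 0 0"

```text
time_s: 24.5
tool_pos: [511.2, 95.4, 229.6]
orientation: [0.771, 0.637, 0.0, 0.0]
ft_force: [-0.6, 0.2, -0.6]
gripper_width: 0.17
grip_force: 118.3
```

Call:
carry_out --targets "0 0 -0.0005 0 0; 0 0 0 0 0; 0 0 0 0 0"

```text
time_s: 24.8
tool_pos: [511.2, 95.4, 229.1]
orientation: [0.771, 0.637, 0.0, 0.0]
ft_force: [0.2, 0.2, -1.2]
gripper_width: 0.168
grip_force: 118.3
```

Call:
carry_out --targets "0 0 -0.0005 0 0; 0 0 0 0 0; 0 0 0 0 0"

```text
time_s: 25.1
tool_pos: [511.2, 95.4, 228.6]
orientation: [0.771, 0.637, 0.0, 0.0]
ft_force: [-0.5, -0.3, -0.8]
gripper_width: 0.169
grip_force: 118.3
```

Call:
carry_out --targets "0 0 -0.0005 0 0; 0 0 0 0 0; 0 0 0 0 0"

```text
time_s: 25.4
tool_pos: [511.2, 95.4, 228.1]
orientation: [0.771, 0.637, 0.0, 0.0]
ft_force: [0.4, -0.1, -1.3]
gripper_width: 0.173
grip_force: 118.3
```

Call:
carry_out --targets "0 0 -0.0004 0 0; 0 0 0 0 0; 0 0 0 0 0"

```text
time_s: 25.7
tool_pos: [511.2, 95.4, 228.0]
orientation: [0.771, 0.637, 0.0, 0.0]
ft_force: [-1.0, 0.3, 3.5]
gripper_width: 0.169
grip_force: 118.6
```

Call:
carry_out --targets "0 0 -0.0004 0 0; 0 0 0 0 0; 0 0 0 0 0"

```text
time_s: 26.0
tool_pos: [511.2, 95.4, 227.9]
orientation: [0.771, 0.637, 0.0, 0.0]
ft_force: [-2.1, 0.2, 7.1]
gripper_width: 0.167
grip_force: 119.6
```

Call:
carry_out --targets "0 0 -0.0004 0 0; 0 0 0 0 0; 0 0 0 0 0"

```text
time_s: 26.3
tool_pos: [511.3, 95.4, 227.8]
orientation: [0.771, 0.637, 0.0, 0.0]
ft_force: [-2.9, 0.1, 8.7]
gripper_width: 0.166
grip_force: 119.9
```

Call:
carry_out --targets "0 0 0.0008 0 0; 0 0 0 0 20; 0 0 0 0 30; 0 0 0 0 60; 0 0 0 0 60; 0 0 0 0 60; 0 0 0.02 0 60; 0 0 0.04 0 60; 0 0 0.04 0 60; 0 0 0 0 60; 0 0 0 0 60"

```text
time_s: 27.4
tool_pos: [511.9, 95.5, 328.8]
orientation: [0.771, 0.637, 0.001, 0.001]
ft_force: [-0.3, 0.4, -0.8]
gripper_width: 0.598
grip_force: 0.0
```

```bash
python3 - <<'E'
from h import *
p,d=capture("side")
a=cv2.resize(p[150:270,290:410,::-1],None,fx=5,fy=5,interpolation=cv2.INTER_CUBIC)
cv2.imwrite("pics/f.png",a); o=get_obs(); print(o["tool_pos"],o["ft_force"])
for h in(78,50): print((np.array(proj("side",(511.2,95.4,12+h)))-(290,150))*5)
E
```

```text
[511.15073872  95.42508935 327.48617545] [ 0.16137203  1.08927061 -0.46577875]
[286.48805245 156.22877351]
[282.96860299 216.03227181]
```

View pics/f.png

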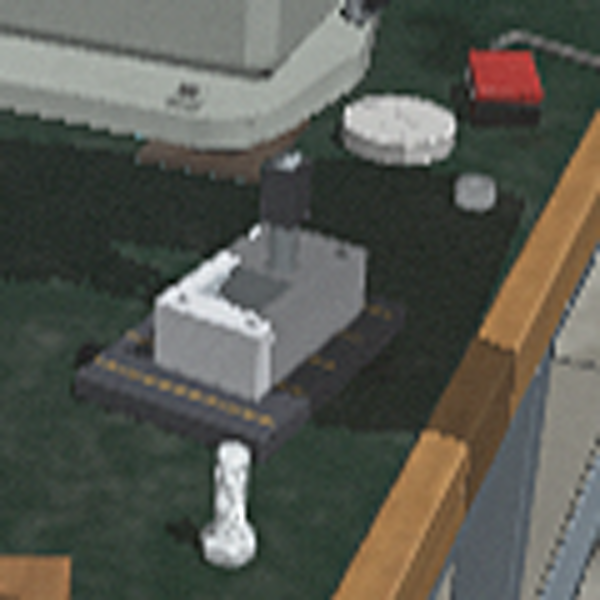

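The pin stands upright in the bore, its head top at (289,160) against a prediction of (286,156). It is seated, and the gripper is clear.

```bash
python3 -c "
from workcell import *
print(finish_job())"
```

```text
the job is handed in; nothing more can be done
None
```

I made all three touches at about 5 to 7 N each. The pin is released and standing upright in the bore on the plate, and the job is handed in at about 27 s of the 72 s; `finish_job()` returned no verdict.

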